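# Unlock the tool rack and take out the cranked turning tool

## Task

Lift the retaining bar out of the two open brackets of the tool rack and lay it flat on the black rubber mat, grip upwards. Then take the turning tool with the broad cranked head out of the rack and lay it flat on the mat beside the bar, the same way up as it lies in the rack, not on top of the bar. Leave the straight turning tool in its place in the rack.

Things in the scene. Friction and masses are not known exactly. Their poses are not given: they have to be found in the camera images.
- bar: Retaining bar: steel, 270 mm long (y), 20 wide (x), 12 high, with a black grip block 60 long (y), 20 wide, on its middle; grip top 41 above the underside. Origin: centre of underside, z up. Lies loose in two U brackets, open on top, 119 mm either side, 3 mm play in x; underside 52 mm above the bench, bracket tops at 78. It crosses 2 mm above the tool shanks, at their middles. About 0.4 kg.
- cranked: Turning tool to take out: steel shank 20 x 20 mm, broad cranked head 40 wide at its +x end (x -75 to +90), about 0.42 kg. Origin: centre of shank underside, z up, 30 mm above the bench in the rack, under the bar. Rests in notches (2 mm play) of two ribs, top 40 mm high, at x = +-45, 10 thick; between them free to 8 mm above the bench. A bracket stands 42 mm beside the outer slots.
- straight: Straight turning tool, to be left in the rack: same shank, length, origin and axes, but a narrow straight head 11 mm wide. The blue rack has three parallel slots 60 mm apart: this tool, the cranked one and a fixed plain wooden blank (115 x 20 x 20 mm), in any order. Rack base plate: 180 mm (along the tools) by 270 mm.
- mat: Black rubber mat fixed on the bench, to one side of the rack: 240 mm (x) by 320 mm (y), 4 mm thick, empty. Origin: centre of its underside, at bench height, z up. Bar and tool fit side by side along its y. Small loose workshop things, up to 115 mm high, stand outside the edges of mat and rack, on their near and far sides.
There are look-alikes about, which are no part of the job. Leave any brown or purple look-alike of the cranked alone.

How it is judged:
By the outcome, as a careful person would: the job done as asked, in the order asked, and still so for the second after the job is handed in, with the robot touching nothing.
It also fails if it takes over 69 s, if anything falls off the work surface, if the arm or the gripper's body presses on something with over 40 N, if the wrist force passes 120 N, or if a joint passes its speed limit or range.

## Robot

A 6-joint arm with a two-finger parallel gripper is mounted at the origin on the work surface. World frame = base frame: x ahead of the robot, y to its left, z up, the work surface at z = 0. Lengths are in mm, angles in rad, forces in N, time in s.
With the tool pointing down it reaches from about 275 to 1000 mm from the base axis. Payload 8.4 kg.
Tool frame: the origin (TCP) lies at the very end of the fingers, on their centre line; the grasp point (between the pads) lies 19 mm behind it; z points along the fingers, y is the direction in which the jaws open and shut (so a half turn about z gives the same grasp; the last joint's range is limited). The gripper opens to 85 mm and grips with 20 to 120 N. Pads are 22 mm wide; open, the fingers measure 114 mm over their backs; the gripper's body (76 mm by 85 mm) begins 54 mm behind the grasp point. The pads swing forward as they close: fully open they stand 13 mm farther back than shut.
Start: joints at [-1.205, 0.353, 1.633, -0, 1.155, -0.002], TCP at [224.726, -583.203, 231.281] pointing down, gripper open.
Joint ranges: [-2.63, 2.63], [-0.92, 2.1], [0.06, 2.66], [-1.3, 4.44], [0, 2.69], [-3.02, 3.02]. Speed limits (rad/s): [2.22, 2.22, 2.79, 3.14, 3.14, 3.14].

## Interface

Orientations are given as [roll, pitch, yaw] about the fixed x, y, z axes, in that order (R = Rz(yaw) Ry(pitch) Rx(roll)).
In Python, from rig import r gives the robot as it stands.
- The arm moves only by the tool move_arm, never from a script. Its argument "increments" is a list of rows, each an object of numbers: "tx", "ty", "tz": the shift along the tool's x, y, z in cm; "rx", "ry", "rz": the turn, a rotation vector about the tool's x, y, z in degrees; "gripper": the gripper's target within -1 to 1 (fully open at 1, half-way at 0, shut at -1). A call has 1 to 12 rows; each row shifts and turns the commanded pose from where the row before left it, along the tool's axes as they then stand; what a row does not reach is not made up. A row lasts 1/10 s, in which the tool goes at most 50 mm and 8.59 degrees, less where a joint would pass 70% of its speed; a pose out of reach is approached as far as the arm can. A call is refused whole if a number of a shift passes 5 or a number of a turn 8.59, either way. A call with a gripper value outside its range is refused whole. The fingers move at their own pace and stop on an object; "squeeze" is the grip in N (left out, the last holds). Time passes only in rows, so rows that do not move let the fingers close. It gives the time, the measured TCP pose, the force and the opening at its end, in the units of the state.
- r.sense(): the state, without advancing time (a new reading comes with each control period).
- r.grab_frame(name): name is "scene" or "top" or "wrist"; returns (picture, depth): 400x640x3 uint8, red, green, blue; 400x640 float32, mm along the optical axis (not along the pixel's ray), 0 where there is no reading.
- r.camera_model(name): a dict with "fx", "fy", "cx", "cy" (pixels), "k1" (the pictures are not rectified: a ray, as slopes to the right and down, at radius r is drawn at 1 + k1 r^2 times it, then the intrinsics apply), "R" (3x3) and "t" (3): a world point X has camera coordinates R X + t; the wrist camera has in their place "hand_eye" (4x4, takes a point from camera to tool coordinates, whose origin is the TCP and whose axes are the flange's). Camera axes: x right, y down, z forward; pixel columns grow to the right and rows downward; lengths in mm; the calibration is good to about 2 mm. A picture is of the moment at which its call begins: read the wrist's pose just before it. camera_model takes no time and is no camera call.
- r.sign_off(): hands the job in, once; it reports no verdict.
Trained networks look in the newest picture that a camera, given by its name, has taken for a name from the list of things; names that differ only in an ending like _2 or _b are one class to them, and where a whole thing is asked for, a point or a joint stands for the part that bears it (a point fixed in the world has none). Each returns a list of dicts, best first, with "confidence" (0 to 1); they miss things now and then, are a little off and sometimes report something else, mostly with a low value. They report only what shows in the picture. A call takes as long as a camera call. They do not tell look-alikes from the thing itself.
- r.cut_out(query, camera): "mask" (400x640 bool, what is visible of it) and "bbox" ([left, top, right, bottom] in pixels, round what is visible of it).
- r.place_of(query, camera): "location" ([row, column] in pixels: a listed point, or the origin of a listed thing).
The state is a dict: "clock": time; "qpos": joint angles; "qvel": joint speeds; "joint_efforts": joint torques, N m; "eef_pos": TCP position; "tcp_rot": TCP orientation; "contact_force": force on the tool from outside, world axes, zero at the start; "wrist_torque": the same for the moment, N m; "opening": opening from 0.0 (shut) to 1.0 (fully open).
Only numpy, scipy, OpenCV 4.12 (cv2) and the standard library are available. Lean on these libraries where they do the work, as an engineer would, in place of code of your own. Each camera call takes 0.05 s, during which the arm holds its last target. There are 200 camera calls.

## Working session

There is one attempt and no reset: what is moved stays moved. The work goes in short steps, Python scripts to look and compute and a tool call to move; the robot and the scene stay as the last step left them, time stands still between calls to the robot, and variables do not carry over. Pictures are saved under pics/ and viewed, about 8 in all and at most 12, crops included, and the job is handed in when it is done.

Besides the shell and the picture viewer there is one more tool, called after "Call:" as name(argument=value, ...), one argument or row to a line, values as JSON. move_arm: Moves the arm, as the interface text tells. Its arguments: {"type":"object","properties":{"increments":{"type":"array","items":{"type":"object","properties":{"tx":{"type":"number"},"ty":{"type":"number"},"tz":{"type":"number"},"rx":{"type":"number"},"ry":{"type":"number"},"rz":{"type":"number"},"gripper":{"type":"number"}}}},"squeeze":{"type":"number"}},"required":["increments"]}

```bash
ls; mkdir -p pics; cat > h.py <<'E'
from rig import r
import numpy as np, cv2
from scipy.spatial.transform import Rotation as Ro
def cam(name):
    m=r.camera_model(name)
    if 'hand_eye' in m:
        s=r.sense(); T=np.eye(4); T[:3,:3]=Ro.from_euler('xyz',s['tcp_rot']).as_matrix(); T[:3,3]=s['eef_pos']
        W=T@np.array(m['hand_eye']); 
    else:
        W=np.eye(4); R=np.array(m['R']); W[:3,:3]=R.T; W[:3,3]=-R.T@np.array(m['t'])
    return m,W
def rays(m,uv):
    uv=np.asarray(uv,float).reshape(-1,2)
    d=np.stack([(uv[:,0]-m['cx'])/m['fx'],(uv[:,1]-m['cy'])/m['fy']],1); u=d.copy()
    for _ in range(10): u=d/(1+m['k1']*(u**2).sum(1,keepdims=True))
    return np.c_[u,np.ones(len(u))]
def world(m,W,uv,depth):
    p=rays(m,uv)*np.asarray(depth).reshape(-1,1)
    return p@W[:3,:3].T+W[:3,3]
def cloud(name):
    m,W=cam(name); im,d=r.grab_frame(name)
    v,u=np.mgrid[:400,:640]; P=world(m,W,np.c_[u.ravel(),v.ravel()],d.ravel()).reshape(400,640,3)
    P[d==0]=np.nan
    return im,d,P,m,W
def onplane(m,W,uv,z):
    q=rays(m,uv)@W[:3,:3].T; return W[:3,3]+q*((z-W[2,3])/q[:,2:3])
def save(im,n): cv2.imwrite('pics/'+n,im[...,::-1])
E
python3 - <<'E'
from h import *
for n in ('scene','top'):
    im,d,P,m,W=cloud(n); save(im,n+'0.png'); np.savez(n+'0.npz',im=im,P=P); print(n,W[:3,3])
    for q in ('bar','cranked','straight','mat'):
        for x in r.cut_out(q,n)[:4]:
            k=x['mask']; p=P[k]; print(q,round(x['confidence'],2),x['bbox'],np.nanmedian(p,0).round(0))
        print([(round(x['confidence'],2),np.round(x['location'])) for x in r.place_of(q,n)[:4]])
print(r.sense())
E
```

```text
pics
scene [ 751.86223457 -755.07727627  867.72627864]
bar 0.72 [317.5, 197.0, 367.7, 282.9] [ 532. -212.   65.]
[(0.93, array([239., 343.])), (0.31, array([154., 414.]))]
cranked 0.93 [324.3, 209.9, 387.8, 241.4] [ 556. -132.   48.]
cranked 0.88 [204.1, 209.2, 270.3, 230.2] [ 265. -239.   18.]
cranked 0.82 [265.7, 299.3, 289.3, 378.6] [ 512. -477.   20.]
[(0.83, array([334., 276.])), (0.76, array([227., 352.])), (0.55, array([226., 237.]))]
straight 0.77 [302.8, 247.1, 371.9, 276.3] [ 557. -253.   49.]
[(0.85, array([265., 333.]))]
mat 0.62 [355.7, 114.6, 468.9, 205.6] [572. 210.   5.]
[(0.87, array([154., 415.]))]
top [ 280.54234329  -84.09254347 1069.28905411]
bar 0.35 [324.4, 122.9, 344.0, 192.3] [ 555. -126.   51.]
[(0.62, array([162., 359.]))]
cranked 0.9 [347.2, 243.0, 391.5, 288.9] [ 269. -227.   21.]
cranked 0.67 [324.7, 123.0, 340.4, 188.6] [ 554. -126.   51.]
cranked 0.57 [427.7, 153.9, 486.8, 196.3] [ 502. -462.   21.]
[(0.84, array([160., 338.])), (0.84, array([181., 457.])), (0.76, array([275., 373.]))]
straight 0.56 [381.3, 123.2, 389.1, 190.6] [ 521. -248.   50.]
[(0.75, array([160., 381.]))]
mat 0.93 [129.1, 98.3, 267.7, 201.2] [565. 226.   5.]
[(0.96, array([148., 197.]))]
{'clock': 0.9, 'qpos': array([-1.20537946e+00,  3.53030811e-01,  1.63340447e+00, -1.00018961e-05,
        1.15519914e+00, -2.37644328e-03]), 'qvel': array([ 9.44860188e-04, -1.60913308e-03,  3.91803233e-04, -1.74049276e-05,
        1.77686591e-03, -6.44836440e-04]), 'joint_efforts': array([-5.49976619e-05, -6.05155921e+01, -3.42437983e+01,  1.58244097e-04,
        9.57377488e-04, -1.24853463e-05]), 'eef_pos': array([ 224.73334236, -583.19586374,  231.25979385]), 'tcp_rot': array([-3.14155087e+00,  9.05103921e-06,  3.67797347e-01]), 'contact_force': array([-0.23935807,  0.00270716, -0.23134643]), 'wrist_torque': array([-0.01701117, -0.03183105, -0.03657339]), 'opening': 1.001370211539581}
```

```bash
python3 - <<'E'
import cv2
a=cv2.imread('pics/top0.png')[70:320,110:510]; b=cv2.imread('pics/scene0.png')[90:390,190:490]
cv2.imwrite('pics/a.png',cv2.resize(a,None,fx=2,fy=2,interpolation=3)); cv2.imwrite('pics/b.png',cv2.resize(b,None,fx=2,fy=2,interpolation=3))
E
```

```text
(no output)
```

View pics/a.png

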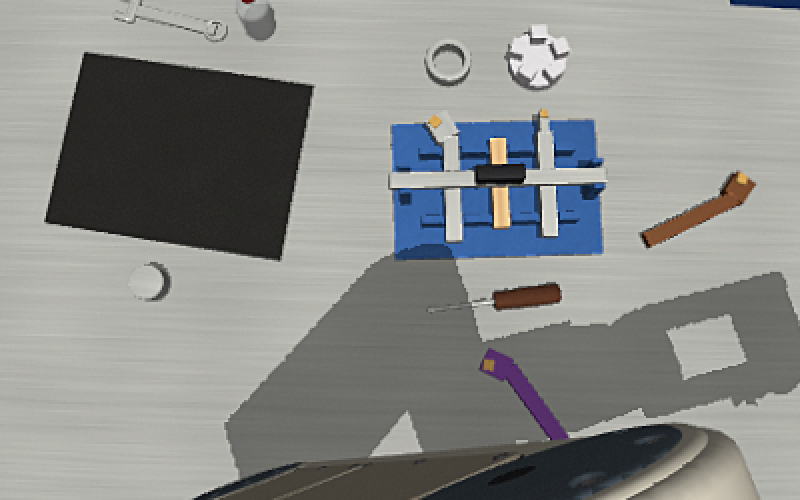

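View pics/b.png

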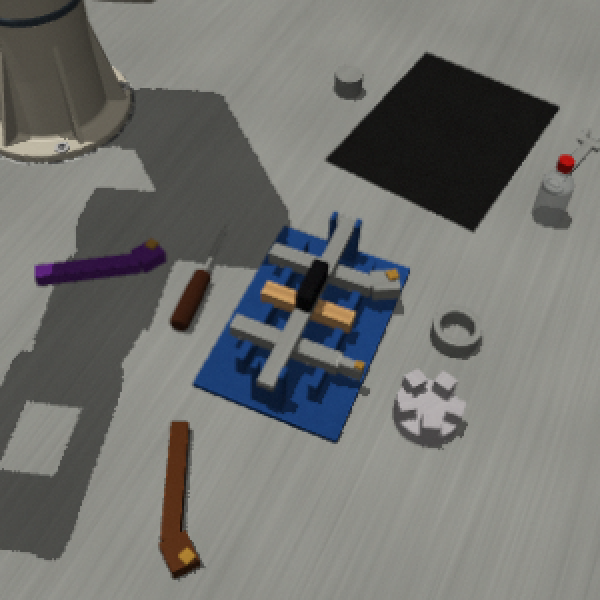

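The rack holds the grey broad-headed tool (crop 452,185; top px ~338,160), the wooden blank (middle) and the straight tool (crop 546,185; narrow head). The broad cranked head (crop 440,125) is the target. The purple (crop 520,390) and brown (crop 700,215) ones are look-alikes to leave alone. The mat is at crop (180,155).

```bash
cat > meas.py <<'E'
from h import *
def rect(p,n):
    c,s,a=cv2.minAreaRect(p[:,:2].astype(np.float32)); print(n,len(p),'c',np.round(c,1),'size',np.round(s,1),'ang',round(a,2),'z',np.median(p[:,2]).round(1))
E
python3 - <<'E'
from meas import *
for n in ('top','scene'):
    f=np.load(n+'0.npz'); P=f['P'].reshape(-1,3); im=f['im'].reshape(-1,3).astype(int); 
    ok=np.isfinite(P[:,2]); P=P[ok]; im=im[ok]
    R=(P[:,0]>400)&(P[:,0]<680)&(P[:,1]>-360)&(P[:,1]<-40); sat=np.ptp(im,axis=1)
    rect(P[R&(P[:,2]>58)&(P[:,2]<70)&(sat<30)],n+' bar'); rect(P[R&(P[:,2]>84)],n+' grip')
    rect(P[R&(P[:,2]>40)&(P[:,2]<56)&(sat<30)&(P[:,1]>-165)&(P[:,0]<580)],n+' crank shank+')
    rect(P[R&(P[:,2]>40)&(P[:,2]<56)&(sat<30)&(P[:,1]<-220)&(P[:,0]<580)],n+' straight')
    rect(P[R&(P[:,2]>40)&(P[:,2]<60)&(sat<40)&(P[:,1]>-165)&(P[:,0]>595)],n+' head')
    b=(im[:,2]-im[:,0]>40)
    for lo,hi in((3,14),(30,45),(65,85)): rect(P[R&b&(P[:,2]>lo)&(P[:,2]<hi)],n+f' blue{lo}')
    M=(im.max(1)<55)&(P[:,2]<9)&(P[:,2]>1)&(P[:,1]>40)&(P[:,0]>400)&(P[:,0]<730); rect(P[M],n+' mat')
    tall=(P[:,2]>15)&(P[:,0]>380)&(P[:,0]<760)&(P[:,1]>-380)&(P[:,1]<420)&~R
    k=np.unique((P[tall]/40).round()*40,axis=0)[:,:2]
    print('tall',np.unique(k,axis=0).tolist() if len(k)<60 else len(k))
E
```

```text
top bar 717 c [ 530.6 -186.7] size [ 23.6 271.3] ang 3.16 z 64.5
top grip 219 c [ 529.2 -186.6] size [20.2 58.4] ang 1.79 z 93.3
top crank shank+ 352 c [ 515.1 -118.1] size [129.8  44.3] ang 3.01 z 50.6
top straight 331 c [ 521.7 -278. ] size [120.   76.4] ang 2.75 z 50.6
top head 64 c [ 601.4 -113.8] size [27.3 29.7] ang 33.51 z 50.5
top blue3 3856 c [ 530.1 -190.8] size [181.4 271. ] ang 2.93 z 8.8
top blue30 458 c [ 519.7 -191.7] size [246.5 148.2] ang 84.03 z 40.2
top blue65 84 c [ 529.2 -189.8] size [ 38.8 252.2] ang 2.86 z 77.9
top mat 9848 c [596.7 450.1] size [764.  239.6] ang 82.69 z 5.0
tall [[400.0, -280.0], [400.0, -240.0], [400.0, -200.0], [400.0, -160.0], [400.0, 240.0], [400.0, 280.0], [680.0, -280.0], [680.0, -240.0], [680.0, -200.0], [680.0, -160.0], [680.0, -120.0], [680.0, -80.0], [720.0, -280.0], [720.0, -240.0], [720.0, -200.0], [720.0, -160.0], [720.0, -120.0], [720.0, -80.0], [720.0, 120.0], [720.0, 160.0], [760.0, -240.0], [760.0, 120.0], [760.0, 160.0]]
scene bar 633 c [ 526.4 -186.3] size [ 38.5 269.4] ang 1.67 z 63.9
scene grip 201 c [ 530.1 -187.6] size [2
[... 188 characters left out ...]
5 c [ 603.2 -119.2] size [28.1 21.6] ang 29.61 z 49.1
scene blue3 3067 c [ 529.3 -187.9] size [180.2 274.9] ang 3.18 z 8.2
scene blue30 360 c [ 520.2 -197.3] size [120.  239.4] ang 2.85 z 39.6
scene blue65 70 c [ 529.5 -190.2] size [ 38.2 252.1] ang 3.02 z 77.8
scene mat 5373 c [566.4 798.6] size [ 322.8 1488. ] ang 0.5 z 4.7
tall [[400.0, -280.0], [400.0, -240.0], [400.0, -200.0], [400.0, -160.0], [400.0, 240.0], [400.0, 280.0], [680.0, -280.0], [680.0, -240.0], [680.0, -200.0], [680.0, -160.0], [680.0, -120.0], [680.0, -80.0], [720.0, -280.0], [720.0, -240.0], [720.0, -200.0], [720.0, -160.0], [720.0, -120.0], [720.0, -80.0], [720.0, 120.0], [760.0, -240.0], [760.0, 120.0], [760.0, 160.0]]
```

Call:
move_arm(
  increments=[
    {"tx": 3.56, "ty": -2.17, "gripper": 1},
    {"tx": 3.56, "ty": -2.17},
    {"tx": 3.56, "ty": -2.17},
    {"tx": 3.56, "ty": -2.17},
    {"tx": 3.56, "ty": -2.17},
    {"tx": 3.56, "ty": -2.17},
    {"tx": 3.56, "ty": -2.17},
    {"tx": 3.56, "ty": -2.17},
    {"tx": 3.56, "ty": -2.17},
    {"tx": 3.56, "ty": -2.17},
    {"tx": 3.56, "ty": -2.17},
    {"tx": 3.56, "ty": -2.17},
  ],
)

```text
invalid input
```

Call:
move_arm(
  increments=[
    {"rz": -8},
    {"rz": -8},
    {"rz": -8},
    {"rz": -8},
    {"rz": -8},
    {"rz": -8},
    {"rz": -8},
    {"rz": -8},
    {"rz": -8},
    {},
  ],
)

```text
invalid input
```

```bash
cat >> h.py <<'E'
def goto(x,y,z,yaw):
    s=r.sense(); R=Ro.from_euler('xyz',s['tcp_rot']).as_matrix(); d=R.T@(np.array([x,y,z])-s['eef_pos'])
    Rd=Ro.from_euler('xyz',[np.pi,0,np.radians(yaw)]).as_matrix()
    print('t',s['clock'],'pos',s['eef_pos'].round(1),'yaw',np.degrees(s['tcp_rot']).round(2),'F',s['contact_force'].round(1),'op',round(s['opening'],3),'| cm(before turn)',(d/10).round(2),'rot',np.degrees(Ro.from_matrix(R.T@Rd).as_rotvec()).round(2))
E
python3 - <<'E'
from meas import *
im,d,P,m,W=cloud('wrist'); save(im,'w1.png'); np.savez('w1.npz',im=im,P=P)
P=P.reshape(-1,3); im=im.reshape(-1,3).astype(int)
ok=np.isfinite(P[:,2])&(P[:,2]<110); P=P[ok]; im=im[ok]; sat=np.ptp(im,axis=1)
rect(P[(P[:,2]>86)],'grip'); rect(P[(P[:,2]>58)&(P[:,2]<70)&(sat<30)],'bar'); b=im[:,2]-im[:,0]>40; rect(P[b&(P[:,2]>65)&(P[:,2]<85)],'brk')
im,d,P,m,W=cloud('top'); 
for x in r.cut_out('mat','top')[:1]:
    p=P[x['mask']]; p=p[np.isfinite(p[:,2])]; rect(p,'mat'); print(x['bbox'])
dark=(im.max(2)<60)&(P[...,2]<9)&(P[...,1]>40)&(P[...,1]<420)&(P[...,0]>400)&(P[...,0]<730)
n,l,st,_=cv2.connectedComponentsWithStats(dark.astype(np.uint8)); k=1+st[1:,4].argmax(); rect(P[l==k],'matdark')
goto(529.7,-187.2,66,93)
E
```

```text
grip 333 c [  29.5 -900.4] size [18.3 35.9] ang 55.61 z 95.8
bar 5919 c [ 111.5 -891.9] size [234.9 141.3] ang 28.57 z 61.6
brk 0 c [0. 0.] size [0. 0.] ang 0.0 z nan
mat 10225 c [569.1 230.1] size [321.7 241.5] ang 82.13 z 5.0
[129.8, 99.6, 265.8, 197.7]
matdark 10063 c [568.3 229.9] size [319.6 239.8] ang 82.3 z 4.9
t 1.05 pos [ 224.7 -583.2  231.3] yaw [180.    -0.    21.07] F [-0.7  0.4 -0.5] op 0.998 | cm(before turn) [ 42.7  -25.99  16.53] rot [  0.     0.   -71.93]
  return _methods._mean(a, axis=axis, dtype=dtype,
  ret = ret.dtype.type(ret / rcount)
```

"invalid input": perhaps every key (or squeeze) is needed. I'll test that with a single row.

Call:
move_arm(
  increments=[
    {"tx": 3.56, "ty": -2.17, "tz": 0, "rx": 0, "ry": 0, "rz": 0, "gripper": 1},
  ],
)

```text
clock: 1.15
eef_pos: [248.7, -552.7, 231.3]
tcp_rot: [3.14, 0.001, 0.365]
contact_force: [0.6, -0.1, 0.0]
opening: 1.0
```

Call:
move_arm(
  increments=[
    {"tx": 3.9, "ty": -2.37, "tz": 0, "rx": 0, "ry": 0, "rz": 0, "gripper": 1},
    {"tx": 3.9, "ty": -2.37, "tz": 0, "rx": 0, "ry": 0, "rz": 0, "gripper": 1},
    {"tx": 3.9, "ty": -2.37, "tz": 0, "rx": 0, "ry": 0, "rz": 0, "gripper": 1},
    {"tx": 3.9, "ty": -2.37, "tz": 0, "rx": 0, "ry": 0, "rz": 0, "gripper": 1},
    {"tx": 3.9, "ty": -2.37, "tz": 0, "rx": 0, "ry": 0, "rz": 0, "gripper": 1},
    {"tx": 3.9, "ty": -2.37, "tz": 0, "rx": 0, "ry": 0, "rz": 0, "gripper": 1},
    {"tx": 3.9, "ty": -2.37, "tz": 0, "rx": 0, "ry": 0, "rz": 0, "gripper": 1},
    {"tx": 3.9, "ty": -2.37, "tz": 0, "rx": 0, "ry": 0, "rz": 0, "gripper": 1},
    {"tx": 3.9, "ty": -2.37, "tz": 0, "rx": 0, "ry": 0, "rz": 0, "gripper": 1},
    {"tx": 3.9, "ty": -2.37, "tz": 0, "rx": 0, "ry": 0, "rz": 0, "gripper": 1},
  ],
)

```text
clock: 2.15
eef_pos: [529.8, -187.1, 231.5]
tcp_rot: [3.141, -0.0, 0.368]
contact_force: [0.4, -1.0, 0.4]
opening: 0.998
```

Call:
move_arm(
  increments=[
    {"tx": 0, "ty": 0, "tz": 0, "rx": 0, "ry": 0, "rz": -8, "gripper": 1},
    {"tx": 0, "ty": 0, "tz": 0, "rx": 0, "ry": 0, "rz": -8, "gripper": 1},
    {"tx": 0, "ty": 0, "tz": 0, "rx": 0, "ry": 0, "rz": -8, "gripper": 1},
    {"tx": 0, "ty": 0, "tz": 0, "rx": 0, "ry": 0, "rz": -8, "gripper": 1},
    {"tx": 0, "ty": 0, "tz": 0, "rx": 0, "ry": 0, "rz": -8, "gripper": 1},
    {"tx": 0, "ty": 0, "tz": 0, "rx": 0, "ry": 0, "rz": -8, "gripper": 1},
    {"tx": 0, "ty": 0, "tz": 0, "rx": 0, "ry": 0, "rz": -8, "gripper": 1},
    {"tx": 0, "ty": 0, "tz": 0, "rx": 0, "ry": 0, "rz": -8, "gripper": 1},
    {"tx": 0, "ty": 0, "tz": 0, "rx": 0, "ry": 0, "rz": -8, "gripper": 1},
    {"tx": 0, "ty": 0, "tz": 0, "rx": 0, "ry": 0, "rz": 0, "gripper": 1},
  ],
)

```text
clock: 3.15
eef_pos: [528.9, -188.8, 231.3]
tcp_rot: [3.142, 0.0, 1.627]
contact_force: [0.3, -0.6, -0.3]
opening: 0.996
```

```bash
python3 - <<'E' 2>/dev/null
from meas import *
im,d,P,m,W=cloud('wrist'); save(im,'w1.png'); np.savez('w1.npz',im=im,P=P)
P=P.reshape(-1,3); im=im.reshape(-1,3).astype(int)
ok=np.isfinite(P[:,2])&(P[:,2]<110); P=P[ok]; im=im[ok]; sat=np.ptp(im,axis=1)
rect(P[(P[:,2]>86)],'grip'); rect(P[(P[:,2]>58)&(P[:,2]<70)&(sat<30)],'bar'); b=im[:,2]-im[:,0]>40; rect(P[b&(P[:,2]>65)&(P[:,2]<85)],'brk')
for lo,hi,n in((-165,-90,'crank'),(-290,-220,'straight')): rect(P[(P[:,2]>44)&(P[:,2]<54)&(sat<30)&(P[:,1]>lo)&(P[:,1]<hi)&(P[:,0]<580)],n)
goto(529.7,-187.2,66,93)
E
```

```text
grip 1078 c [ 530.3 -184.1] size [19.6 59.2] ang 2.68 z 92.3
bar 3306 c [ 614.3 -319.7] size [148.7 560.1] ang 32.25 z 63.5
brk 326 c [ 613.1 -321.9] size [152.7 551.7] ang 31.93 z 77.5
crank 1753 c [ 516.4 -128.4] size [130.   25.5] ang 6.41 z 49.5
straight 1258 c [ 520.6 -248.6] size [118.6  20.8] ang 3.09 z 49.5
t 3.2 pos [ 528.9 -188.8  231.3] yaw [180.    0.   92.9] F [-0.2 -0.1  1.5] op 1.002 | cm(before turn) [ 0.15  0.09 16.53] rot [ 0.   0.  -0.1]
```

View pics/w1.png

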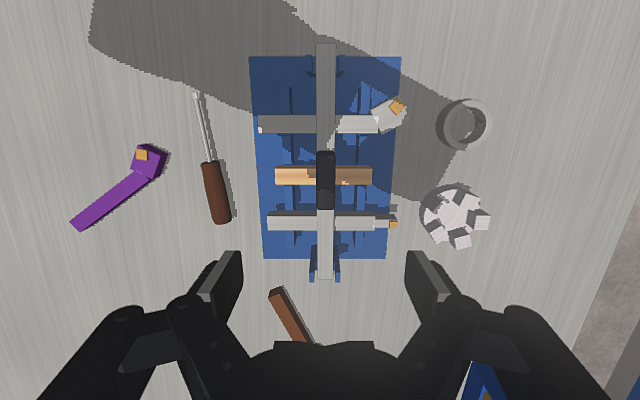

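The wrist view confirms it: grip at px (325,180), target tool with the broad cranked head at (385,115), straight tool at (330,222), purple and brown ones outside the rack. Now descending on the grip.

Call:
move_arm(
  increments=[
    {"tx": 0.2, "ty": 0.1, "tz": 4, "rx": 0, "ry": 0, "rz": 0, "gripper": 1},
    {"tx": 0, "ty": 0, "tz": 4, "rx": 0, "ry": 0, "rz": 0, "gripper": 1},
    {"tx": 0, "ty": 0, "tz": 4, "rx": 0, "ry": 0, "rz": 0, "gripper": 1},
    {"tx": 0, "ty": 0, "tz": 2.5, "rx": 0, "ry": 0, "rz": 0, "gripper": 1},
    {"tx": 0, "ty": 0, "tz": 1.2, "rx": 0, "ry": 0, "rz": 0, "gripper": 1},
    {"tx": 0, "ty": 0, "tz": 1.0, "rx": 0, "ry": 0, "rz": 0, "gripper": 1},
    {"tx": 0, "ty": 0, "tz": 0, "rx": 0, "ry": 0, "rz": 0, "gripper": 1},
  ],
)

```text
clock: 3.9
eef_pos: [529.7, -186.7, 63.9]
tcp_rot: [-3.141, -0.0, 1.623]
contact_force: [0.6, -0.2, 0.2]
opening: 1.001
```

Call:
move_arm(
  squeeze=50,
  increments=[
    {"tx": 0, "ty": 0, "tz": 0, "rx": 0, "ry": 0, "rz": 0, "gripper": -1},
    {"tx": 0, "ty": 0, "tz": 0, "rx": 0, "ry": 0, "rz": 0, "gripper": -1},
    {"tx": 0, "ty": 0, "tz": 0, "rx": 0, "ry": 0, "rz": 0, "gripper": -1},
    {"tx": 0, "ty": 0, "tz": 0, "rx": 0, "ry": 0, "rz": 0, "gripper": -1},
    {"tx": 0, "ty": 0, "tz": 0, "rx": 0, "ry": 0, "rz": 0, "gripper": -1},
    {"tx": 0, "ty": 0, "tz": 0, "rx": 0, "ry": 0, "rz": 0, "gripper": -1},
    {"tx": 0, "ty": 0, "tz": 0, "rx": 0, "ry": 0, "rz": 0, "gripper": -1},
    {"tx": 0, "ty": 0, "tz": 0, "rx": 0, "ry": 0, "rz": 0, "gripper": -1},
    {"tx": 0, "ty": 0, "tz": 0, "rx": 0, "ry": 0, "rz": 0, "gripper": -1},
    {"tx": 0, "ty": 0, "tz": 0, "rx": 0, "ry": 0, "rz": 0, "gripper": -1},
  ],
)

```text
clock: 4.9
eef_pos: [530.1, -186.9, 64.9]
tcp_rot: [3.141, 0.0, 1.624]
contact_force: [-0.6, 1.1, 5.8]
opening: 0.226
```

Call:
move_arm(
  increments=[
    {"tx": 0, "ty": 0, "tz": -0.5, "rx": 0, "ry": 0, "rz": 0, "gripper": -1},
    {"tx": 0, "ty": 0, "tz": -1, "rx": 0, "ry": 0, "rz": 0, "gripper": -1},
    {"tx": 0, "ty": 0, "tz": -1, "rx": 0, "ry": 0, "rz": 0, "gripper": -1},
    {"tx": 0, "ty": 0, "tz": -1, "rx": 0, "ry": 0, "rz": 0, "gripper": -1},
    {"tx": 0, "ty": 0, "tz": -1.5, "rx": 0, "ry": 0, "rz": 0, "gripper": -1},
    {"tx": 0, "ty": 0, "tz": -2.5, "rx": 0, "ry": 0, "rz": 0, "gripper": -1},
    {"tx": 0, "ty": 0, "tz": -2.5, "rx": 0, "ry": 0, "rz": 0, "gripper": -1},
    {"tx": 0, "ty": 0, "tz": 0, "rx": 0, "ry": 0, "rz": 0, "gripper": -1},
  ],
)

```text
clock: 5.7
eef_pos: [531.9, -187.5, 168.2]
tcp_rot: [3.136, 0.003, 1.624]
contact_force: [0.0, -0.8, -3.5]
opening: 0.224
```

```bash
python3 - <<'E' 2>/dev/null
from meas import *
im,d,P,m,W=cloud('top'); save(im,'t2.png')
im,d,P,m,W=cloud('scene'); save(im[100:300,240:460].repeat(2,0).repeat(2,1),'s2.png')
a=np.radians(-7.8); X=np.array([np.cos(a),np.sin(a)]); c=np.array([568.7,230])
b=c-50*X; t=c+52*X; print('bar target',b,'tool target',t)
goto(b[0],b[1],165,82.2)
E
```

```text
bar target [519.16260798 236.78577862] tool target [620.2188877  222.94279023]
t 5.8 pos [ 529.9 -186.8  164.7] yaw [1.7993e+02 3.0000e-02 9.3070e+01] F [-0.8 -0.4 -4.1] op 0.222 | cm(before turn) [42.35  1.2  -0.05] rot [ 0.07  0.02 10.87]
```

View pics/s2.png

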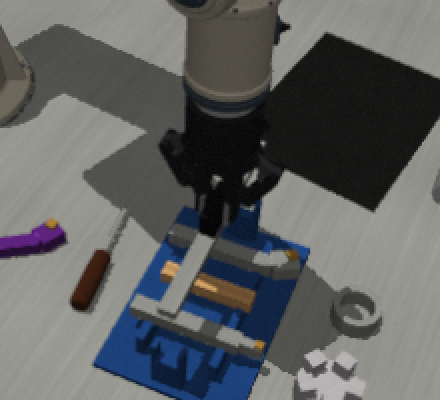

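The bar is held level, clear of the brackets, and both tools are still in their slots. Carrying it to the mat.

Call:
move_arm(
  increments=[
    {"tx": 2, "ty": 0.1, "tz": 0, "rx": 0, "ry": 0, "rz": 0, "gripper": -1},
    {"tx": 3.5, "ty": 0.1, "tz": 0, "rx": 0, "ry": 0, "rz": 0, "gripper": -1},
    {"tx": 4.3, "ty": 0.1, "tz": 0, "rx": 0, "ry": 0, "rz": 0, "gripper": -1},
    {"tx": 4.4, "ty": 0.15, "tz": 0, "rx": 0, "ry": 0, "rz": 0, "gripper": -1},
    {"tx": 4.4, "ty": 0.15, "tz": 0, "rx": 0, "ry": 0, "rz": 0, "gripper": -1},
    {"tx": 4.4, "ty": 0.15, "tz": 0, "rx": 0, "ry": 0, "rz": 0, "gripper": -1},
    {"tx": 4.4, "ty": 0.15, "tz": 0, "rx": 0, "ry": 0, "rz": 0, "gripper": -1},
    {"tx": 4.4, "ty": 0.1, "tz": 0, "rx": 0, "ry": 0, "rz": 0, "gripper": -1},
    {"tx": 4.3, "ty": 0.1, "tz": 0, "rx": 0, "ry": 0, "rz": 0, "gripper": -1},
    {"tx": 3.5, "ty": 0.1, "tz": 0, "rx": 0, "ry": 0, "rz": 0, "gripper": -1},
    {"tx": 2.7, "ty": 0, "tz": 0, "rx": 0, "ry": 0, "rz": 0, "gripper": -1},
  ],
)

```text
clock: 6.9
eef_pos: [517.8, 238.2, 162.6]
tcp_rot: [-3.139, 0.001, 1.626]
contact_force: [1.1, -0.4, -2.7]
opening: 0.227
```

Call:
move_arm(
  increments=[
    {"tx": 0, "ty": 0, "tz": 0, "rx": 0, "ry": 0, "rz": 3.5, "gripper": -1},
    {"tx": 0, "ty": 0, "tz": 0, "rx": 0, "ry": 0, "rz": 4, "gripper": -1},
    {"tx": 0, "ty": 0, "tz": 0, "rx": 0, "ry": 0, "rz": 3.4, "gripper": -1},
    {"tx": 0, "ty": 0, "tz": 0, "rx": 0, "ry": 0, "rz": 0, "gripper": -1},
    {"tx": 0, "ty": 0, "tz": 2.5, "rx": 0, "ry": 0, "rz": 0, "gripper": -1},
    {"tx": 0, "ty": 0, "tz": 3, "rx": 0, "ry": 0, "rz": 0, "gripper": -1},
    {"tx": 0, "ty": 0, "tz": 3, "rx": 0, "ry": 0, "rz": 0, "gripper": -1},
    {"tx": 0, "ty": 0, "tz": 2, "rx": 0, "ry": 0, "rz": 0, "gripper": -1},
    {"tx": 0, "ty": 0, "tz": 1, "rx": 0, "ry": 0, "rz": 0, "gripper": -1},
    {"tx": 0, "ty": 0, "tz": 0, "rx": 0, "ry": 0, "rz": 0, "gripper": -1},
  ],
)

```text
clock: 7.9
eef_pos: [517.8, 235.7, 47.6]
tcp_rot: [-3.139, 0.002, 1.435]
contact_force: [-0.6, -0.7, -3.0]
opening: 0.226
```

```bash
python3 - <<'E' 2>/dev/null
from meas import *
goto(519.2,236.8,17,82.2)
im,d,P,m,W=cloud('scene'); k=(P[...,1]>80)&(P[...,1]<400)&(P[...,0]>430)&(P[...,0]<700)&(P[...,2]>14)&(P[...,2]<120)&(im.min(2)>90)
p=P[k]; rect(p,'bar'); print(np.percentile(p[:,2],[5,50,95]), np.polyfit(p[:,1],p[:,2],1))
E
```

```text
t 7.9 pos [517.8 235.7  47.6] yaw [-1.7984e+02  1.0000e-01  8.2220e+01] F [-0.6 -0.7 -3. ] op 0.226 | cm(before turn) [0.13 0.13 3.06] rot [-0.16  0.1   0.02]
bar 56 c [517.8 229.3] size [256.1  14.1] ang 82.97 z 47.5
[45.47135166 47.45373975 50.15084263] [5.24471784e-03 4.63836980e+01]
```

Call:
move_arm(
  increments=[
    {"tx": 0, "ty": 0, "tz": 1.2, "rx": 0, "ry": 0, "rz": 0, "gripper": -1},
    {"tx": 0, "ty": 0, "tz": 1, "rx": 0, "ry": 0, "rz": 0, "gripper": -1},
    {"tx": 0, "ty": 0, "tz": 0.4, "rx": 0, "ry": 0, "rz": 0, "gripper": -1},
    {"tx": 0, "ty": 0, "tz": 0.2, "rx": 0, "ry": 0, "rz": 0, "gripper": -1},
    {"tx": 0, "ty": 0, "tz": 0.1, "rx": 0, "ry": 0, "rz": 0, "gripper": -1},
    {"tx": 0, "ty": 0, "tz": 0.1, "rx": 0, "ry": 0, "rz": 0, "gripper": -1},
    {"tx": 0, "ty": 0, "tz": 0, "rx": 0, "ry": 0, "rz": 0, "gripper": -1},
  ],
)

```text
clock: 8.65
eef_pos: [519.2, 236.4, 19.4]
tcp_rot: [3.141, -0.0, 1.434]
contact_force: [-0.2, 0.6, -3.8]
opening: 0.226
```

Call:
move_arm(
  increments=[
    {"tx": 0, "ty": 0, "tz": 0.1, "rx": 0, "ry": 0, "rz": 0, "gripper": -1},
    {"tx": 0, "ty": 0, "tz": 0.05, "rx": 0, "ry": 0, "rz": 0, "gripper": -1},
    {"tx": 0, "ty": 0, "tz": 0, "rx": 0, "ry": 0, "rz": 0, "gripper": -1},
  ],
)

```text
clock: 8.95
eef_pos: [519.0, 236.3, 17.8]
tcp_rot: [3.142, -0.0, 1.434]
contact_force: [-0.0, -0.8, -3.5]
opening: 0.221
```

Call:
move_arm(
  increments=[
    {"tx": 0, "ty": 0, "tz": 0.1, "rx": 0, "ry": 0, "rz": 0, "gripper": -1},
    {"tx": 0, "ty": 0, "tz": 0.05, "rx": 0, "ry": 0, "rz": 0, "gripper": -1},
    {"tx": 0, "ty": 0, "tz": 0, "rx": 0, "ry": 0, "rz": 0, "gripper": -1},
  ],
)

```text
clock: 9.25
eef_pos: [519.2, 236.3, 16.9]
tcp_rot: [3.141, -0.0, 1.434]
contact_force: [-0.8, -1.4, 5.8]
opening: 0.228
```

Contact. Release and go up.

Call:
move_arm(
  increments=[
    {"tx": 0, "ty": 0, "tz": 0, "rx": 0, "ry": 0, "rz": 0, "gripper": -0.3},
    {"tx": 0, "ty": 0, "tz": 0, "rx": 0, "ry": 0, "rz": 0, "gripper": 0},
    {"tx": 0, "ty": 0, "tz": 0, "rx": 0, "ry": 0, "rz": 0, "gripper": 0},
    {"tx": 0, "ty": 0, "tz": 0, "rx": 0, "ry": 0, "rz": 0, "gripper": 0},
    {"tx": 0, "ty": 0, "tz": -1, "rx": 0, "ry": 0, "rz": 0, "gripper": 0},
    {"tx": 0, "ty": 0, "tz": -3, "rx": 0, "ry": 0, "rz": 0, "gripper": 0},
    {"tx": 0, "ty": 0, "tz": -4.5, "rx": 0, "ry": 0, "rz": 0, "gripper": 0},
    {"tx": 0, "ty": 0, "tz": -4.5, "rx": 0, "ry": 0, "rz": 0, "gripper": 0},
    {"tx": 0, "ty": 0, "tz": -4.5, "rx": 0, "ry": 0, "rz": 0, "gripper": 0},
    {"tx": 0, "ty": 0, "tz": -4, "rx": 0, "ry": 0, "rz": 0, "gripper": 0},
    {"tx": 0, "ty": 0, "tz": 0, "rx": 0, "ry": 0, "rz": 0, "gripper": 0},
  ],
)

```text
clock: 10.35
eef_pos: [522.0, 237.6, 238.2]
tcp_rot: [3.133, -0.006, 1.434]
contact_force: [0.1, 1.3, 0.2]
opening: 0.5
```

```bash
python3 - <<'E' 2>/dev/null
from meas import *
im,d,P,m,W=cloud('scene'); save(np.kron(im[90:290,240:480],np.ones((2,2,1),np.uint8)),'s3.png')
k=(P[...,1]>80)&(P[...,1]<400)&(P[...,0]>430)&(P[...,0]<700)&(P[...,2]>11)&(P[...,2]<28)&(im.min(2)>90); rect(P[k],'bar')
p=P.reshape(-1,3); i=im.reshape(-1,3).astype(int); s=np.ptp(i,axis=1)<30
for lo,hi,n in((-165,-95,'crank'),(-290,-220,'straight')): rect(p[s&(p[:,2]>44)&(p[:,2]<54)&(p[:,1]>lo)&(p[:,1]<hi)&(p[:,0]<580)&(p[:,0]>430)],n)
goto(527,-128,225,3)
E
```

```text
bar 138 c [519.1 236.7] size [269.5  19.3] ang 82.49 z 16.9
crank 384 c [ 515.6 -131.4] size [129.3  26.8] ang 5.13 z 49.4
straight 417 c [ 521.  -251.9] size [119.4  22.8] ang 3.0 z 49.7
t 10.4 pos [520.6 237.  235.1] yaw [179.68  -0.2   82.17] F [1.2 0.5 0.1] op 0.498 | cm(before turn) [-36.08   5.6    0.92] rot [ 0.13 -0.38 79.17]
```

View pics/s3.png

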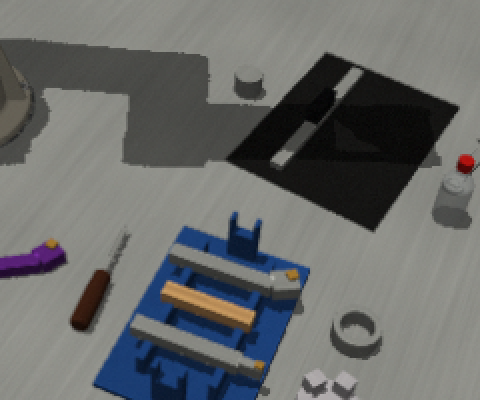

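The bar lies flat in the near half of the mat (crop 265–360, 70–165). Next the cranked tool.

Call:
move_arm(
  increments=[
    {"tx": -3, "ty": 0.5, "tz": 0, "rx": 0, "ry": 0, "rz": 0, "gripper": -0.15},
    {"tx": -4.2, "ty": 0.8, "tz": 0, "rx": 0, "ry": 0, "rz": 0, "gripper": -0.15},
    {"tx": -4.2, "ty": 0.8, "tz": 0, "rx": 0, "ry": 0, "rz": 0, "gripper": -0.15},
    {"tx": -4.2, "ty": 0.8, "tz": 0, "rx": 0, "ry": 0, "rz": 0, "gripper": -0.15},
    {"tx": -4.2, "ty": 0.8, "tz": 0, "rx": 0, "ry": 0, "rz": 0, "gripper": -0.15},
    {"tx": -4.2, "ty": 0.8, "tz": 0, "rx": 0, "ry": 0, "rz": 0, "gripper": -0.15},
    {"tx": -4.2, "ty": 0.8, "tz": 0, "rx": 0, "ry": 0, "rz": 0, "gripper": -0.15},
    {"tx": -4.2, "ty": 0.8, "tz": 0, "rx": 0, "ry": 0, "rz": 0, "gripper": -0.15},
    {"tx": -3.5, "ty": 0.7, "tz": 0, "rx": 0, "ry": 0, "rz": 0, "gripper": -0.15},
  ],
)

```text
clock: 11.3
eef_pos: [536.5, -130.6, 230.2]
tcp_rot: [-3.14, -0.0, 1.434]
contact_force: [0.4, 0.2, -1.3]
opening: 0.424
```

Call:
move_arm(
  increments=[
    {"tx": 0, "ty": 0, "tz": 0, "rx": 0, "ry": 0, "rz": 7.9, "gripper": -0.15},
    {"tx": 0, "ty": 0, "tz": 0, "rx": 0, "ry": 0, "rz": 7.9, "gripper": -0.15},
    {"tx": 0, "ty": 0, "tz": 0, "rx": 0, "ry": 0, "rz": 7.9, "gripper": -0.15},
    {"tx": 0, "ty": 0, "tz": 0, "rx": 0, "ry": 0, "rz": 7.9, "gripper": -0.15},
    {"tx": 0, "ty": 0, "tz": 0, "rx": 0, "ry": 0, "rz": 7.9, "gripper": -0.15},
    {"tx": 0, "ty": 0, "tz": 0, "rx": 0, "ry": 0, "rz": 7.9, "gripper": -0.15},
    {"tx": 0, "ty": 0, "tz": 0, "rx": 0, "ry": 0, "rz": 7.9, "gripper": -0.15},
    {"tx": 0, "ty": 0, "tz": 0, "rx": 0, "ry": 0, "rz": 7.9, "gripper": -0.15},
    {"tx": 0, "ty": 0, "tz": 0, "rx": 0, "ry": 0, "rz": 7.9, "gripper": -0.15},
    {"tx": 0, "ty": 0, "tz": 0, "rx": 0, "ry": 0, "rz": 7.9, "gripper": -0.15},
    {"tx": 0, "ty": 0, "tz": 0, "rx": 0, "ry": 0, "rz": 0, "gripper": -0.15},
  ],
)

```text
clock: 12.4
eef_pos: [536.7, -128.4, 230.2]
tcp_rot: [-3.141, 0.002, 0.053]
contact_force: [0.3, -0.3, 0.8]
opening: 0.426
```

```bash
python3 - <<'E' 2>/dev/null
from meas import *
im,d,P,m,W=cloud('wrist'); save(im,'w4.png')
p=P.reshape(-1,3); i=im.reshape(-1,3).astype(int); s=np.ptp(i,axis=1)<35
rect(p[s&(p[:,2]>44)&(p[:,2]<54)&(p[:,1]>-165)&(p[:,1]<-95)&(p[:,0]<565)&(p[:,0]>430)],'shank')
rect(p[s&(p[:,2]>44)&(p[:,2]<54)&(p[:,1]>-165)&(p[:,1]<-75)&(p[:,0]<650)&(p[:,0]>430)],'tool')
rect(p[(i[:,2]-i[:,0]>40)&(p[:,2]>65)&(p[:,2]<85)&(p[:,1]>-120)&(p[:,1]<0)],'bracket')
goto(538.4,-128.4,33,3)
E
```

```text
shank 1468 c [ 508.3 -129.4] size [113.5  19.8] ang 3.27 z 49.5
tool 2495 c [ 534.7 -106.8] size [168.5  62.3] ang 2.63 z 49.5
bracket 129 c [523.4 -69.8] size [38.4 13.4] ang 3.24 z 77.4
t 12.45 pos [ 536.8 -128.4  230.4] yaw [-1.7997e+02  1.0000e-01  3.3400e+00] F [-0.   0.6 -0.8] op 0.423 | cm(before turn) [ 0.19  0.02 19.74] rot [-0.03  0.1   0.34]
```

View pics/w4.png

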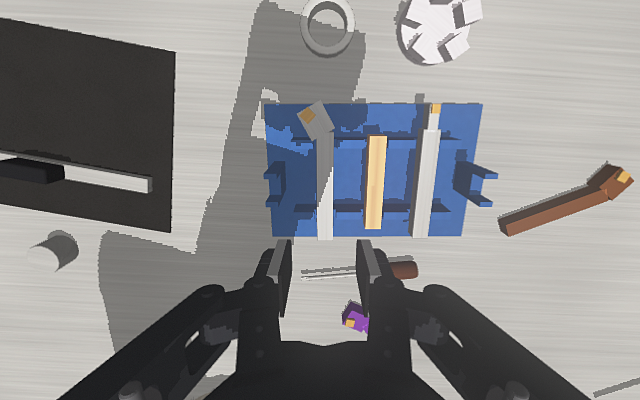

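The wrist view shows the target tool with the broad head at (318,120), the bracket left of it at (275,180), and the straight tool at (430,175). All measurements agree to about 1 mm, so I'm descending.

Call:
move_arm(
  increments=[
    {"tx": 0.2, "ty": -0.05, "tz": 4, "rx": 0, "ry": 0, "rz": 0.2, "gripper": -0.15},
    {"tx": 0, "ty": 0, "tz": 4, "rx": 0, "ry": 0, "rz": 0, "gripper": -0.15},
    {"tx": 0, "ty": 0, "tz": 4, "rx": 0, "ry": 0, "rz": 0, "gripper": -0.15},
    {"tx": 0, "ty": 0, "tz": 2.5, "rx": 0, "ry": 0, "rz": 0, "gripper": -0.15},
    {"tx": 0, "ty": 0, "tz": 1.5, "rx": 0, "ry": 0, "rz": 0, "gripper": -0.15},
    {"tx": 0, "ty": 0, "tz": 1.5, "rx": 0, "ry": 0, "rz": 0, "gripper": -0.15},
    {"tx": 0, "ty": 0, "tz": 1.2, "rx": 0, "ry": 0, "rz": 0, "gripper": -0.15},
    {"tx": 0, "ty": 0, "tz": 1, "rx": 0, "ry": 0, "rz": 0, "gripper": -0.15},
    {"tx": 0, "ty": 0, "tz": 0, "rx": 0, "ry": 0, "rz": 0, "gripper": -0.15},
  ],
)

```text
clock: 13.35
eef_pos: [538.6, -127.8, 33.0]
tcp_rot: [-3.141, 0.002, 0.053]
contact_force: [0.3, -0.4, -0.4]
opening: 0.423
```

Call:
move_arm(
  squeeze=70,
  increments=[
    {"tx": 0, "ty": 0, "tz": 0, "rx": 0, "ry": 0, "rz": 0, "gripper": -1},
    {"tx": 0, "ty": 0, "tz": 0, "rx": 0, "ry": 0, "rz": 0, "gripper": -1},
    {"tx": 0, "ty": 0, "tz": 0, "rx": 0, "ry": 0, "rz": 0, "gripper": -1},
    {"tx": 0, "ty": 0, "tz": 0, "rx": 0, "ry": 0, "rz": 0, "gripper": -1},
    {"tx": 0, "ty": 0, "tz": 0, "rx": 0, "ry": 0, "rz": 0, "gripper": -1},
  ],
)

```text
clock: 13.85
eef_pos: [539.9, -128.1, 34.9]
tcp_rot: [3.141, -0.001, 0.052]
contact_force: [-1.7, -0.4, 5.7]
opening: 0.212
```

Call:
move_arm(
  increments=[
    {"tx": 0, "ty": 0, "tz": 0, "rx": 0, "ry": 0, "rz": 0, "gripper": -1},
    {"tx": 0, "ty": 0, "tz": -0.5, "rx": 0, "ry": 0, "rz": 0, "gripper": -1},
    {"tx": 0, "ty": 0, "tz": -1, "rx": 0, "ry": 0, "rz": 0, "gripper": -1},
    {"tx": 0, "ty": 0, "tz": -1, "rx": 0, "ry": 0, "rz": 0, "gripper": -1},
    {"tx": 0, "ty": 0, "tz": -1, "rx": 0, "ry": 0, "rz": 0, "gripper": -1},
    {"tx": 0, "ty": 0, "tz": -2, "rx": 0, "ry": 0, "rz": 0, "gripper": -1},
    {"tx": 0, "ty": 0, "tz": -3, "rx": 0, "ry": 0, "rz": 0, "gripper": -1},
    {"tx": 0, "ty": 0, "tz": -3, "rx": 0, "ry": 0, "rz": 0, "gripper": -1},
    {"tx": 0, "ty": 0, "tz": -2, "rx": 0, "ry": 0, "rz": 0, "gripper": -1},
    {"tx": 0, "ty": 0, "tz": 0, "rx": 0, "ry": 0, "rz": 0, "gripper": -1},
  ],
)

```text
clock: 14.85
eef_pos: [541.2, -128.4, 172.8]
tcp_rot: [3.14, -0.005, 0.052]
contact_force: [0.3, -1.0, -5.5]
opening: 0.209
```

```bash
python3 - <<'E' 2>/dev/null
from meas import *
goto(620,215,150,82)
im,d,P,m,W=cloud('scene'); save(np.kron(im[130:330,240:460],np.ones((2,2,1),np.uint8)),'s5.png')
k=(P[...,2]>100)&(P[...,2]<200)&(P[...,0]>440)&(P[...,0]<640)&(P[...,1]>-170)&(P[...,1]<-80)&(im.min(2)>70)
p=P[k]; print(len(p),np.polyfit(p[:,0],p[:,2],1),np.percentile(p[:,2],[10,50,90]),p[:,0].min(),p[:,0].max())
print(r.sense()['wrist_torque'])
E
```

```text
t 14.85 pos [ 541.2 -128.4  172.8] yaw [179.91  -0.31   2.97] F [ 0.3 -1.  -5.5] op 0.209 | cm(before turn) [  9.63 -33.89   2.28] rot [  0.29  -0.2  -79.03]
301 [-2.63259787e-02  1.99942837e+02] [172.60263805 187.59718457 189.25701152] 452.5429237867892 621.5978914708619
[-0.03679954  0.05289665 -0.01794007]
```

View pics/s5.png

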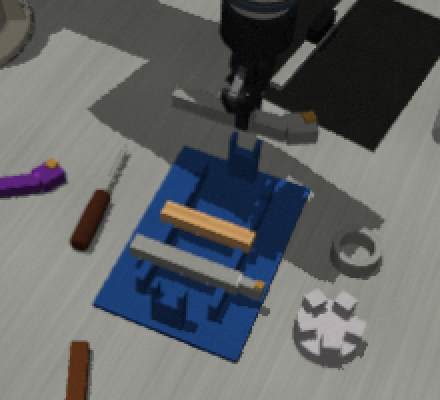

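Held level, 5.5 N load (as expected), and the straight tool and blank are undisturbed. Carrying it to the mat.

Call:
move_arm(
  increments=[
    {"tx": 0.6, "ty": -2, "tz": 0, "rx": 0, "ry": 0, "rz": 0, "gripper": -1},
    {"tx": 1, "ty": -3.5, "tz": 0, "rx": 0, "ry": 0, "rz": 0, "gripper": -1},
    {"tx": 1.1, "ty": -4, "tz": 0, "rx": 0, "ry": 0, "rz": 0, "gripper": -1},
    {"tx": 1.1, "ty": -4, "tz": 0, "rx": 0, "ry": 0, "rz": 0, "gripper": -1},
    {"tx": 1.1, "ty": -4, "tz": 0, "rx": 0, "ry": 0, "rz": 0, "gripper": -1},
    {"tx": 1.1, "ty": -4, "tz": 0, "rx": 0, "ry": 0, "rz": 0, "gripper": -1},
    {"tx": 1.1, "ty": -4, "tz": 0, "rx": 0, "ry": 0, "rz": 0, "gripper": -1},
    {"tx": 1.1, "ty": -4, "tz": 0, "rx": 0, "ry": 0, "rz": 0, "gripper": -1},
    {"tx": 1, "ty": -3.1, "tz": 0, "rx": 0, "ry": 0, "rz": 0, "gripper": -1},
    {"tx": 0.6, "ty": -2, "tz": 0, "rx": 0, "ry": 0, "rz": 0, "gripper": -1},
    {"tx": 0, "ty": 0, "tz": 0, "rx": 0, "ry": 0, "rz": 0, "gripper": -1},
  ],
)

```text
clock: 16.0
eef_pos: [619.0, 224.9, 167.7]
tcp_rot: [-3.142, 0.002, 0.054]
contact_force: [-0.7, -0.6, -5.2]
opening: 0.214
```

Call:
move_arm(
  increments=[
    {"tx": 0, "ty": 0, "tz": 0, "rx": 0, "ry": 0, "rz": -4, "gripper": -1},
    {"tx": 0, "ty": 0, "tz": 0, "rx": 0, "ry": 0, "rz": -8, "gripper": -1},
    {"tx": 0, "ty": 0, "tz": 0, "rx": 0, "ry": 0, "rz": -8, "gripper": -1},
    {"tx": 0, "ty": 0, "tz": 0, "rx": 0, "ry": 0, "rz": -8, "gripper": -1},
    {"tx": 0, "ty": 0, "tz": 0, "rx": 0, "ry": 0, "rz": -8, "gripper": -1},
    {"tx": 0, "ty": 0, "tz": 0, "rx": 0, "ry": 0, "rz": -8, "gripper": -1},
    {"tx": 0, "ty": 0, "tz": 0, "rx": 0, "ry": 0, "rz": -8, "gripper": -1},
    {"tx": 0, "ty": 0, "tz": 0, "rx": 0, "ry": 0, "rz": -8, "gripper": -1},
    {"tx": 0, "ty": 0, "tz": 0, "rx": 0, "ry": 0, "rz": -8, "gripper": -1},
    {"tx": 0, "ty": 0, "tz": 0, "rx": 0, "ry": 0, "rz": -8, "gripper": -1},
    {"tx": 0, "ty": 0, "tz": 0, "rx": 0, "ry": 0, "rz": -3, "gripper": -1},
    {"tx": 0, "ty": 0, "tz": 0, "rx": 0, "ry": 0, "rz": 0, "gripper": -1},
  ],
)

```text
clock: 17.2
eef_pos: [618.7, 221.1, 168.3]
tcp_rot: [-3.14, 0.001, 1.43]
contact_force: [0.8, 0.4, -3.9]
opening: 0.217
```

Call:
move_arm(
  increments=[
    {"tx": 0, "ty": 0, "tz": 2, "rx": 0, "ry": 0, "rz": 0, "gripper": -1},
    {"tx": 0, "ty": 0, "tz": 3, "rx": 0, "ry": 0, "rz": 0, "gripper": -1},
    {"tx": 0, "ty": 0, "tz": 3, "rx": 0, "ry": 0, "rz": 0, "gripper": -1},
    {"tx": 0, "ty": 0, "tz": 3, "rx": 0, "ry": 0, "rz": 0, "gripper": -1},
    {"tx": 0, "ty": 0, "tz": 2, "rx": 0, "ry": 0, "rz": 0, "gripper": -1},
    {"tx": 0, "ty": 0, "tz": 0, "rx": 0, "ry": 0, "rz": 0, "gripper": -1},
  ],
)

```text
clock: 17.8
eef_pos: [616.6, 220.9, 35.6]
tcp_rot: [-3.136, 0.003, 1.429]
contact_force: [-0.4, -0.2, -4.4]
opening: 0.211
```

```bash
python3 - <<'E' 2>/dev/null
from meas import *
goto(620,223,8,82.2)
im,d,P,m,W=cloud('scene')
k=(P[...,2]>28)&(P[...,2]<75)&(P[...,0]>570)&(P[...,0]<670)&(P[...,1]>100)&(P[...,1]<330)&(im.min(2)>70)
p=P[k]; rect(p,'tool'); print(np.polyfit(p[:,1],p[:,2],1),np.percentile(p[:,2],[10,50,90]))
E
```

```text
t 17.8 pos [616.6 220.9  35.6] yaw [-179.66    0.19   81.85] F [-0.4 -0.2 -4.4] op 0.211 | cm(before turn) [0.27 0.32 2.76] rot [-0.34  0.19 -0.35]
tool 42 c [609.3 208.2] size [151.4  19.7] ang 87.61 z 51.1
[-3.19169505e-03  5.18714125e+01] [49.13891958 51.06904922 53.48995403]
```

Call:
move_arm(
  increments=[
    {"tx": 0, "ty": 0, "tz": 1, "rx": 0, "ry": 0, "rz": 0, "gripper": -1},
    {"tx": 0, "ty": 0, "tz": 0.8, "rx": 0, "ry": 0, "rz": 0, "gripper": -1},
    {"tx": 0, "ty": 0, "tz": 0.4, "rx": 0, "ry": 0, "rz": 0, "gripper": -1},
    {"tx": 0, "ty": 0, "tz": 0.2, "rx": 0, "ry": 0, "rz": 0, "gripper": -1},
    {"tx": 0, "ty": 0, "tz": 0, "rx": 0, "ry": 0, "rz": 0, "gripper": -1},
    {"tx": 0, "ty": 0, "tz": 0, "rx": 0, "ry": 0, "rz": 0, "gripper": -1},
  ],
)

```text
clock: 18.45
eef_pos: [619.6, 222.8, 15.6]
tcp_rot: [3.141, -0.0, 1.431]
contact_force: [-0.2, 0.5, -5.8]
opening: 0.216
```

Call:
move_arm(
  increments=[
    {"tx": 0, "ty": 0, "tz": 0.2, "rx": 0, "ry": 0, "rz": 0, "gripper": -1},
    {"tx": 0, "ty": 0, "tz": 0.2, "rx": 0, "ry": 0, "rz": 0, "gripper": -1},
    {"tx": 0, "ty": 0, "tz": 0.1, "rx": 0, "ry": 0, "rz": 0, "gripper": -1},
    {"tx": 0, "ty": 0, "tz": 0.05, "rx": 0, "ry": 0, "rz": 0, "gripper": -1},
    {"tx": 0, "ty": 0, "tz": 0, "rx": 0, "ry": 0, "rz": 0, "gripper": -1},
  ],
)

```text
clock: 18.95
eef_pos: [619.3, 222.6, 9.6]
tcp_rot: [-3.141, 0.0, 1.431]
contact_force: [0.8, 0.1, -5.2]
opening: 0.214
```

Call:
move_arm(
  increments=[
    {"tx": 0, "ty": 0, "tz": 0.1, "rx": 0, "ry": 0, "rz": 0, "gripper": -1},
    {"tx": 0, "ty": 0, "tz": 0.05, "rx": 0, "ry": 0, "rz": 0, "gripper": -1},
    {"tx": 0, "ty": 0, "tz": 0, "rx": 0, "ry": 0, "rz": 0, "gripper": -1},
  ],
)

```text
clock: 19.25
eef_pos: [619.6, 222.7, 8.9]
tcp_rot: [3.141, -0.0, 1.431]
contact_force: [-2.7, -0.3, 4.4]
opening: 0.213
```

Contact at the predicted height. Release and retreat, first straight up, then back.

Call:
move_arm(
  increments=[
    {"tx": 0, "ty": 0, "tz": 0, "rx": 0, "ry": 0, "rz": 0, "gripper": -0.4},
    {"tx": 0, "ty": 0, "tz": 0, "rx": 0, "ry": 0, "rz": 0, "gripper": -0.1},
    {"tx": 0, "ty": 0, "tz": 0, "rx": 0, "ry": 0, "rz": 0, "gripper": -0.1},
    {"tx": 0, "ty": 0, "tz": 0, "rx": 0, "ry": 0, "rz": 0, "gripper": -0.1},
    {"tx": 0, "ty": 0, "tz": -1, "rx": 0, "ry": 0, "rz": 0, "gripper": -0.1},
    {"tx": 0, "ty": 0, "tz": -3, "rx": 0, "ry": 0, "rz": 0, "gripper": -0.1},
    {"tx": 0, "ty": 0, "tz": -4.5, "rx": 0, "ry": 0, "rz": 0, "gripper": -0.1},
    {"tx": 0, "ty": 0, "tz": -4.5, "rx": 0, "ry": 0, "rz": 0, "gripper": -0.1},
    {"tx": 0, "ty": 0, "tz": -4.5, "rx": 0, "ry": 0, "rz": 0, "gripper": -0.1},
    {"tx": 0, "ty": 0, "tz": -4.5, "rx": 0, "ry": 0, "rz": 0, "gripper": -0.1},
    {"tx": 0, "ty": 0, "tz": -3, "rx": 0, "ry": 0, "rz": 0, "gripper": -0.1},
    {"tx": 0, "ty": 0, "tz": 0, "rx": 0, "ry": 0, "rz": 0, "gripper": -0.1},
  ],
)

```text
clock: 20.45
eef_pos: [621.8, 223.5, 264.8]
tcp_rot: [3.133, -0.004, 1.431]
contact_force: [0.4, -1.2, 0.8]
opening: 0.448
```

```bash
python3 - <<'E' 2>/dev/null
from meas import *
im,d,P,m,W=cloud('scene'); save(np.kron(im[90:290,240:500],np.ones((3,3,1),np.uint8)),'s6.png')
g=(im.min(2)>60)&(P[...,1]>60)&(P[...,1]<400)&(P[...,0]>430)&(P[...,0]<700)
rect(P[g&(P[...,2]>11)&(P[...,2]<20)&(P[...,0]<560)],'bar'); rect(P[g&(P[...,2]>19)&(P[...,2]<32)&(P[...,0]>570)],'tool')
p=P.reshape(-1,3); i=im.reshape(-1,3).astype(int); s=np.ptp(i,axis=1)<30
rect(p[s&(p[:,2]>44)&(p[:,2]<54)&(p[:,1]>-290)&(p[:,1]<-220)&(p[:,0]<580)&(p[:,0]>430)],'straight'); print(r.sense()['contact_force'],r.sense()['eef_pos'])
E
```

```text
bar 245 c [519.  238.2] size [270.9  20.4] ang 81.94 z 16.5
tool 250 c [617.3 219.7] size [ 36.5 171.3] ang 0.92 z 24.8
straight 420 c [ 521.1 -251.1] size [119.3  23.2] ang 4.32 z 49.3
[ 0.23604325  0.27037806 -1.27440417] [620.57657369 223.03082606 261.71400152]
```

View pics/s6.png

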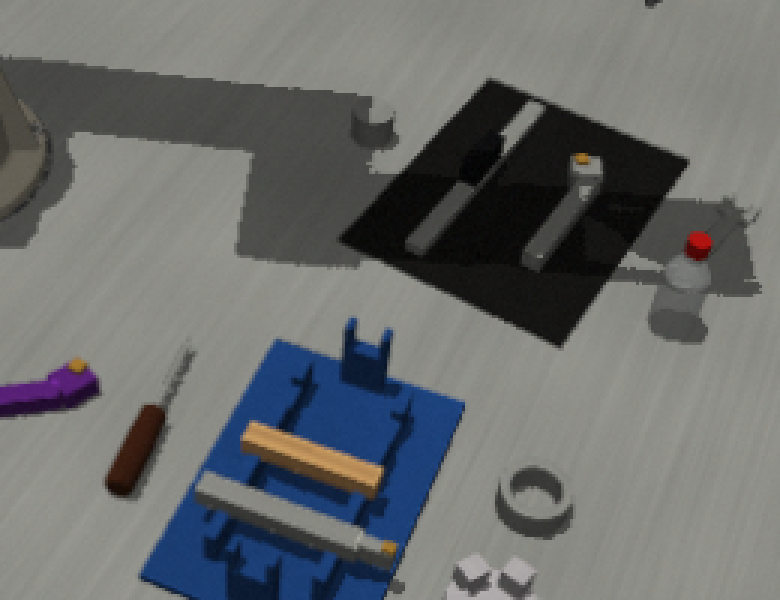

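The bar (crop 410–545, 100–255) and the cranked tool (525–600, 150–270) lie flat, side by side on the mat, both upright. The straight tool is still in its slot and the robot touches nothing, so I'm handing in.

```bash
python3 -c "
from rig import r
print(r.sign_off())"
```

```text
the job is handed in; nothing more can be done
None
```

The job is done and handed in after about 20.5 s of robot time. I lifted the bar out of its brackets and laid it on the mat with the grip up. Then I took the grey tool with the broad cranked head out of the rack and laid it beside the bar, the same way up.

**Last checks (scene camera):**
- **Bar:** its top measured 16.5 mm (16 mm expected), so it lies flat, fully on the mat.
- **Cranked tool:** its top measured 24.8 mm (24 mm expected), so it lies flat. It is about 100 mm from the bar, centre to centre, and not on top of it.
- **Straight tool:** still in its slot, with its top at about 49 mm as before.
- **Other things:** I touched neither the purple nor the brown look-alike. The final picture shows the purple one but not the brown one.
- **Robot:** the gripper was open, at about 260 mm height, with no contact force beyond noise. The highest wrist force I read at the end of a move was about 6 N.

No final check failed. The first two move calls were refused as invalid because every row needs all its keys; nothing moved in them.

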